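# Gauge the stepped block in the bench caliper

### The job

Check the width of the stepped block: take it out of the rack, stand it on the bed of the bench caliper, square and central between the open jaws with its 36 mm width across them, and let go of it. Then push the carriage shut until both jaws bear on the block and the spring-loaded jaw is pushed back about halfway into its travel, gently, without ramming it onto its stop, and leave it clamped like that. In the rack the block can only be taken across its width and between the jaws only by its two ends, so put it down on the bench on the way and take it again; leave the other blocks and everything else on the bench where they are.

Things in the scene. Friction and masses are not known exactly. Their poses are not given: they have to be found in the camera images.
- step_block: the block to gauge: plain milled aluminium, 36 mm wide (its x), 60 mm long (its y), 40 mm high, about 0.19 kg; one end (its +y end, the last 22 mm) is milled down to a 24 mm high step, the rest is full height. Origin: centre of the underside, z up. It stands in the rack, in any of three places, with its 60 mm length across the rack; its end faces are then hidden by the rails, 2 mm away.
- plain_block: bystander in the rack: the same aluminium, 36 x 60 x 40 mm, no step. Origin: centre of the underside.
- slot_block: bystander in the rack: the same aluminium, 36 x 60 x 40 mm, with a 20 mm wide, 16 mm deep slot across the middle of its top (both ends full height). Origin: centre of the underside.
- rack: grey rack, fixed, open at both ends: floor 250 mm (its x) by 76 mm, 5 mm thick, with a rail along each long side, 6 mm thick, top 49 mm above the bench, 64 mm apart inside. Three blocks stand in single file along its x, about 75 mm apart, so there are about 30 mm or more of free floor either side of each. Origin: centre of the underside.
- caliper: bench caliper, fixed: dark steel base 260 mm (its x, from -125 to +135 mm) by 100 mm, whose flat top, the bed, is 15 mm above the bench; grey readout box (78 mm wide, top 55 mm above the bench) at the +x end behind the fixed jaw. It measures along its x. Origin: at bench height, on its centre line; x points from the carriage to the fixed jaw.
- fixed_jaw: fixed steel jaw of the caliper; its measuring face is at caliper x = +70 mm, faces -x, is 40 mm wide (caliper y -20 to +20) and reaches 65 mm above the bench (50 mm above the bed). The body's origin is the caliper's origin.
- jaw_face: the moving steel jaw, 40 mm wide, 10 mm thick, top 65 mm above the bench, carried by the carriage on a spring. Its measuring face, which looks to +x, is 12 mm ahead (+x) of this body's origin; at caliper x = 12 mm + carriage - jaw (the two joint values).
- carriage (a joint): carriage slide along caliper x, in m: 0 = fully open (jaws 58 mm apart), grows as it is pushed towards the fixed jaw, end of travel 0.056; starts at 0 to 0.008. It drags with about 8 N and stays where it is left.
- jaw (a joint): how far the moving jaw is pushed back into the carriage, in m: 0 = sprung fully out, 0.012 = on its stop (the 12 mm gap between jaw and carriage is then closed). Spring force on the part: about 1 N at 0, 4 N at 0.006, 7 N at 0.012.
- carriage_grip (a point): centre of the top of the black push post on the carriage, 82 mm above the bench; the post is 16 mm (caliper x) by 24 mm (caliper y) and stands 37 mm above the carriage's top (45 mm above the bench), which reaches from 30 mm behind to 45 mm ahead of the post's centre and 35 mm to either side. Push it towards +x of the caliper.
- bottle: bystander: clear glass bottle with a green cap, 64 mm diameter, 140 mm high. Origin: centre of the underside.
- cup_a: bystander: clear sample cup with a blue lid, 64 mm diameter, 70 mm high. Origin: centre of the underside.
- cup_b: bystander: another such cup, same size. Origin: centre of the underside.
- screwdriver: bystander: screwdriver lying on the bench, 180 mm long along its x. Origin: under its middle.
- syringe: bystander: big empty syringe lying on the bench, 165 mm long along its x, flanges 40 mm wide, 28 mm high. Origin: under the middle of its barrel.
Mind the look-alikes: they are no part of the job. Leave any orange or yellow look-alike of the step_block alone.

How it is judged:
By the outcome, as a careful person would: the job done as asked, in the order asked, and still so for the second after the job is handed in, with the robot touching nothing.
It also fails if it takes over 67 s, if anything falls off the work surface, if the arm or the gripper's body presses on something with over 40 N, if the wrist force passes 120 N, or if a joint passes its speed limit or range.

### The arm

A 6-joint arm with a two-finger parallel gripper is mounted at the origin on the work surface. World frame = base frame: x ahead of the robot, y to its left, z up, the work surface at z = 0. Lengths are in m, angles in degrees, forces in N, time in s.
With the tool pointing down it reaches from about 0.3 to 0.775 m from the base axis. Payload 14.6 kg.
Tool frame: the origin (TCP) lies at the very end of the fingers, on their centre line; the grasp point (between the pads) lies 19 mm behind it; z points along the fingers, y is the line along which they close (so a half turn about z gives the same grasp; the last joint's range is limited). The gripper opens to 94 mm and grips with 3 to 60 N. Pads are 16 mm wide; open, the fingers measure 119 mm over their backs; the gripper's body (75 mm by 177 mm) begins 78 mm behind the grasp point.
Start: joints at [68.09, 17.183, 87.147, -0, 75.671, -3.816], TCP at [0.171, 0.523, 0.205] pointing down, gripper open.
Joint ranges: [-173.82, 173.82], [-45.26, 126.66], [13.44, 144.39], [-59.66, 239.66], [0, 175.72], [-146.38, 146.38]. Speed limits (degrees/s): [127.2, 127.2, 147.25, 180, 180, 180].

### API

Orientations are given as a 3x3 rotation matrix whose columns are the frame's x, y, z axes.
In Python, from station import sense, viewer, job gives the robot as it stands.
- The arm moves only by the tool move_arm, never from a script. Its argument "commands" is a list of rows, each a list of 5 numbers: the finger opening in mm, from 0 to 94, then the shift along the tool's x, y, z in units of 0.12 m (1.0 is 0.12 m), then the turn about the tool's z in units of 180 degrees (1.0 is 180 degrees). In form: [[fingers, x, y, z, twist], ...]. A call has 1 to 20 rows; each row is the pose to reach, as a shift and turn from the pose commanded when the call began, along the tool's axes at that moment, turning the shorter way round; what a row does not reach only later rows make up. A row lasts 1/8 s, in which the tool goes at most 62.5 mm and 10.7 degrees, less where a joint would pass 70% of its speed; a pose out of reach is approached as far as the arm can. A call with a number of a shift or a turn outside -1 to 1 is refused whole. A call with a gripper value outside its range is refused whole. The fingers move at their own pace and stop on an object; the grip force is fixed at half the most. Time passes only in rows, so rows that repeat a pose let the fingers close. It gives the time, the measured TCP pose, the force, the opening and the grip force at its end, in the units of the state.
- sense(): the state, without advancing time (a new reading comes with each control period).
- viewer.get_image(name): name is "side" or "top" or "wrist"; returns (picture, depth): 480x640x3 uint8, red, green, blue; 480x640 float32, m along the optical axis (not along the pixel's ray), 0 where there is no reading.
- viewer.camera_info(name): a dict with "camera_matrix" (3x3 intrinsics, pixels), "eye" and "orientation" of the camera in the world. Camera axes: x right, y down, z forward; pixel columns grow to the right and rows downward; lengths in m; the calibration is good to about 2 mm. The wrist camera is an equidistant fisheye: a pixel r from the principal point sees the ray r / f radians off the axis. A picture is of the moment at which its call begins: read the wrist's pose just before it. camera_info takes no time and is no camera call; for the wrist camera it gives the pose at the moment of the call.
- job.close_job(): hands the job in; it is judged then, once.
Trained networks look in the newest picture that a camera, given by its name, has taken for a name from the list of things; names that differ only in an ending like _2 or _b are one class to them, and where a whole thing is asked for, a point or a joint stands for the part that bears it (a point fixed in the world has none). Each returns a list of dicts, best first, with "confidence" (0 to 1); they miss things now and then, are a little off and sometimes report something else, mostly with a low value. They report only what shows in the picture. A call takes as long as a camera call. They do not tell look-alikes from the thing itself.
- viewer.spot_in(camera, target): "bbox" ([left, top, right, bottom] in pixels, round what is visible of it).
- viewer.masks_of(camera, target): "region" (480x640 bool, what is visible of it) and "bbox" ([left, top, right, bottom] in pixels, round what is visible of it).
The state is a dict: "time": time; "joint_pos": joint angles; "qvel": joint speeds; "effort": joint torques, N m; "position": TCP position; "tcp_rot": TCP orientation; "ft_force": force on the tool from outside, world axes, zero at the start; "moment": the same for the moment, N m; "opening": finger opening in m; "grasp_force": force on a finger pad.
Only numpy, scipy, OpenCV 4.12 (cv2) and the standard library are available. Lean on these libraries where they do the work, as an engineer would, in place of code of your own. Each camera call takes 0.05 s, during which the arm holds its last target. There are 200 camera calls.

## Working session

There is one attempt and no reset: what is moved stays moved. The work goes in short steps, Python scripts to look and compute and a tool call to move; the robot and the scene stay as the last step left them, time stands still between calls to the robot, and variables do not carry over. Pictures are saved under pics/ and viewed, at most 10 in all, crops included, and the job is handed in when it is done.

Besides the shell and the picture viewer there is one more tool, called after "Emit:" by a JSON object that holds its "fn" and its "kwargs". move_arm: Moves the arm, as the interface text tells. Shifts and turns lie within -1 to 1; 1 stands for 0.12 m of shift or 180 degrees of turn. Its arguments: {"type":"object","properties":{"commands":{"type":"array","items":{"type":"array","items":{"type":"number"}}}},"required":["commands"]}

```bash
ls; mkdir -p pics; cat > h.py <<'E'
import numpy as np, cv2
from station import sense, viewer, job
def cloud(cam, depth=None):
    i=viewer.camera_info(cam); K=np.array(i["camera_matrix"]); R=np.array(i["orientation"]); e=np.array(i["eye"])
    v,u=np.mgrid[:480,:640]
    d=depth
    P=np.stack([(u-K[0,2])/K[0,0]*d,(v-K[1,2])/K[1,1]*d,d],-1)
    W=P@R.T+e
    W[d==0]=np.nan
    return W
E
python3 - <<'E'
from h import *
s=sense(); print(s)
for c in ("top","side","wrist"):
    p,d=viewer.get_image(c); cv2.imwrite(f"pics/{c}0.png",p[...,::-1]); np.save(f"{c}0.npy",d)
    print(c,viewer.camera_info(c))
    for t in ("step_block","plain_block","slot_block","rack","caliper","carriage","fixed_jaw","jaw_face"):
        print(t,[(np.round(b["bbox"]).astype(int).tolist(),round(b["confidence"],2)) for b in viewer.spot_in(c,t)[:4]])
E
```

```text
pics
{'time': 0.0, 'joint_pos': array([ 6.80913216e+01,  1.72166081e+01,  8.71796197e+01, -8.98986882e-04,
        7.56710043e+01, -3.81698236e+00]), 'qvel': array([ 0.06477547,  0.08838582,  0.05938174, -0.05777638,  0.01431815,
       -0.08325842]), 'effort': array([ 9.66912557e-04, -5.31803298e+01, -3.52722323e+01,  7.08350586e-02,
        2.44040682e-02, -5.50211814e-05]), 'position': array([0.17071495, 0.52255953, 0.20488198]), 'tcp_rot': array([[-9.50561943e-01,  3.10534720e-01, -4.23732944e-04],
       [ 3.10535002e-01,  9.50561316e-01, -1.09435010e-03],
       [ 6.29504426e-05, -1.17183147e-03, -9.99999311e-01]]), 'ft_force': array([ 0.03947624, -0.15086438,  0.48581541]), 'moment': array([0.03158997, 0.05723032, 0.01377627]), 'grasp_force': 0.0, 'opening': 0.09406750145145364}
top {'camera_matrix': array([[454.95444019,   0.        , 316.75424955],
       [  0.        , 454.95444019, 233.9480272 ],
       [  0.        ,   0.        ,   1.        ]]), 'eye': array([ 0.45049781, -0.0063747 ,  1.15949459]), 'orientation': array([[-0.02316434, -0.9930493 ,  0.11539717],
       [
[... 1164 characters left out ...]
, 274, 417, 334], 0.6), ([321, 282, 366, 320], 0.35)]
carriage [([319, 283, 367, 318], 0.92)]
fixed_jaw [([377, 272, 396, 299], 0.6)]
jaw_face []
wrist {'camera_matrix': array([[371.64829954,   0.        , 323.42546618],
       [  0.        , 371.64829954, 241.94999106],
       [  0.        ,   0.        ,   1.        ]]), 'eye': array([0.09989796, 0.54547882, 0.38457698]), 'orientation': array([[ 3.10888503e-01,  9.17661051e-01,  2.47480372e-01],
       [ 9.50446313e-01, -3.00060387e-01, -8.13361518e-02],
       [-3.79962259e-04,  2.60503282e-01, -9.65472887e-01]])}
step_block []
plain_block []
slot_block []
rack [([282, 358, 370, 441], 0.16)]
caliper []
carriage []
fixed_jaw []
jaw_face []
```

```bash
python3 - <<'E'
import cv2
p=cv2.imread("pics/top0.png"); c=p[150:330,150:450]; cv2.imwrite("pics/topc.png",cv2.resize(c,(800,480),interpolation=cv2.INTER_CUBIC))
p=cv2.imread("pics/side0.png"); c=p[150:350,220:440]; cv2.imwrite("pics/sidec.png",cv2.resize(c,(660,600),interpolation=cv2.INTER_CUBIC))
E
```

```text
(no output)
```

View pics/topc.png

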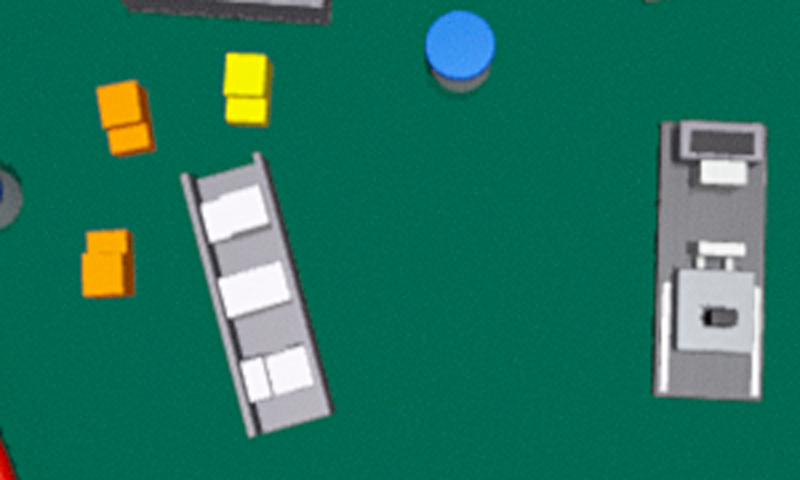

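View pics/top0.png

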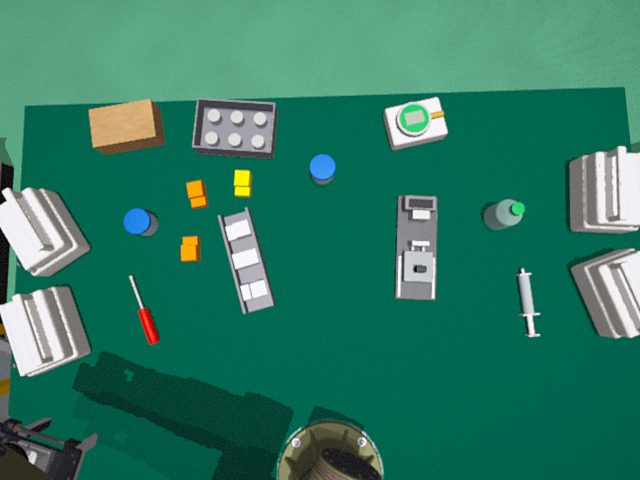

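Step-block candidates in the top picture are orange (197,194), orange (190,249), yellow (242,183), and the rack blocks at (238,230), (245,258) and (255,290). The caliper is at about (417,248), with its carriage at (418,267). The nearest rack block (255,290) seems to show a step at its left end. I'll check that with depth.

```bash
python3 - <<'E'
from h import *
d=np.load("top0.npy"); W=cloud("top",d)
# rack: points z in 0.044..0.056 near rack px
sub=np.zeros(d.shape,bool); sub[205:318,212:280]=1
z=W[...,2]
np.set_printoptions(linewidth=220,precision=0,suppress=True)
for r in range(214,310,3): print(r,' '.join('%3.0f'%(1000*z[r,c]) for c in range(216,278,2)))
print()
for r in range(192,304,4): print(r,' '.join('%3.0f'%(1000*z[r,c]) for c in range(388,444,2)))
p=cv2.imread("pics/top0.png"); c=p[205:320,205:285].astype(float)
c=(np.clip((c-120)/135,0,1)**2*255).astype('uint8')
c=cv2.resize(c,(417,600),interpolation=cv2.INTER_CUBIC)
q=cv2.imread("pics/side0.png")[180:260,235:345]; q=cv2.resize(q,(380,276),interpolation=cv2.INTER_CUBIC)
q=np.vstack([q,np.zeros((600-276,380,3),'uint8')]); cv2.imwrite("pics/cr.png",np.hstack([c,q]))
E
```

```text
214   1  -0   1   0   1  -1   1   1   0   1  11   4   5   8   6  13  49  21   2   1   4   1   1   1  -4   1   0  -2   0  -1   1
217  -1  48  50  24   9   6   2   7   6   6   5   7   5   4   4   5  48  38   3   1   2  -1   0   1   4   1  -5  -1   0  -2  -1
220  -0   5  50  36   9   7   4   2   3   4   5   5   9  44  43  47  45  50  10  -1  -3   3   0   5   2  -4  -3  -3   4   1   1
223   3   2  51  48  17   6   4   5  46  43  46  45  44  48  44  45  36  50  29   3   1   5   0  -3   3  -3   0  -1  -3  -2   2
226   2   2  51  50  31  29  32  29  26  46  46  46  45  47  47  50  44  48  46  11   4  -2   3   2   3   3   1  -5  -5  -0   3
229   0   0   0  48  37  33  30  32  29  47  46  43  43  45  43  44  44  32  50  17  -1   5  -2   5   1   2   1  -1   3   1   1
232  -0   1  -4  45  49  20  32  27  26  30  44  46  47  46  42  44  49  44  49  35  -5   0   0  -1  -1   0   1  -1   1  -1   2
235   0   3  -2  -3  49  35  29  29  27  30  45  44  44  47  33  23  14   8  49  49  17  -2  -0   2   0  -1   2   2   1   4   2
238  -1   4  -3   1  47  41  26  31  29  28  24  10   3   6   7   2   5   6 
[... 5544 characters left out ...]
  -4
280   0  -1  -1  -2  17  17  18  23  44  41  44  44  42  43  41  44  46  41  44  46  45  44  17  19  -3  -2  -0   4
284  -3  -3   2  -6  14  18  13  17  15  16  14  18  14  12  13  13  14  14  12  12  15  12  19  13   0   2   1  -2
288   0  -1  -0   1  13  18  12  17  18  17  17  10  15  14  14  12  12  18  16  14  15  14  22  18  -5  -2   2   2
292  -1  -0  -3   1  17  16  15  13  20  17  13  14  17  14  15  14  14  13  15  13  14  16  20  17  -1   1  -0  -1
296   1   3  -1   2  13  17  16  16  15  16  15  13  12  17  14  18  13  20  16  10  11  16  18  16  -3   2  -2  -2
300  -3   0   0  -6   2  -1  -4   0   1   3  -2  -3   0  -2  -3  -1   2   1   1   4   0   1   2  -3   2  -1   2   3
```

View pics/cr.png

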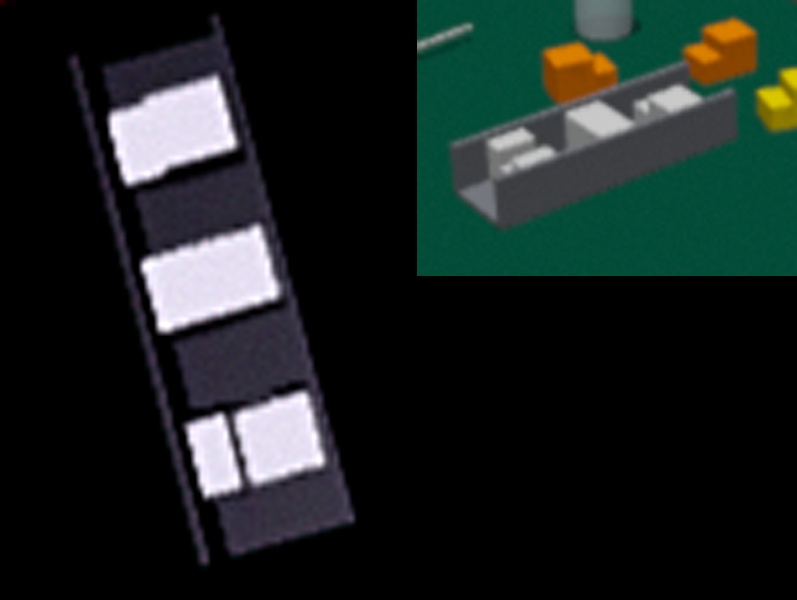

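Depth settles the choice: the block at (238,230) reads 29 mm at its left part and 45 mm at the rest, so it is the step block, with its step toward world +y. (255,290) has a mid slot and (245,258) is plain. Next I'll fit the poses.

```bash
cat >> h.py <<'E'
def rect(pts):
    (c,wh,a)=cv2.minAreaRect(np.float32(pts)*1000)
    return np.round(c,1),np.round(wh,1),round(a,1)
E
python3 - <<'E'
from h import *
for cam in ("top","side"):
    d=np.load(cam+"0.npy"); W=cloud(cam,d); z=W[...,2]
    def show(n,m):
        P=W[m]; P=P[~np.isnan(P).any(1)]; r=rect(P[:,:2]); print(cam,n,len(P),*r,"med z",round(1000*np.median(P[:,2]),1))
    b=lambda x0,y0,x1,y1:np.pad(np.ones((y1-y0,x1-x0),bool),((y0,480-y1),(x0,640-x1)))
    if cam=="top":
        show("rack",b(212,205,280,318)&(z>.044)&(z<.056))
        rk=W[b(212,205,280,318)&(z>.044)&(z<.056)][:,:2]
        show("cal base",b(388,190,444,304)&(z>.009))
        show("carriage",b(388,250,444,290)&(z>.038)&(z<.052))
        show("post",b(388,250,444,290)&(z>.075))
        show("mjaw",b(388,236,444,250)&(z>.059))
        show("fjaw",b(388,205,444,222)&(z>.0605))
        show("box",b(388,190,444,209)&(z>.048))
    for x in viewer.masks_of(cam,"step_block")[:5]: pass
    p,_=viewer.get_image(cam)
    for t in ("step_block","plain_block","slot_block"):
        for x in viewer.masks_of(cam,t)[:4]:
            m=x["region"]; print(t,np.round(x["bbox"]),round(x["confidence"],2)); show(t,m)
E
```

```text
top rack 1166 [522.4 196.4] [248.5  76.7] 14.5 med z 47.3
top cal base 4135 [ 546.2 -229.1] [101.2 260.3] 85.9 med z 17.8
top carriage 812 [ 496.2 -226. ] [71.4 74.8] 85.5 med z 44.6
top post 70 [ 488.8 -224.5] [22.  14.3] 88.5 med z 81.7
top mjaw 70 [ 549.7 -229.4] [40.5  9.8] 88.3 med z 64.4
top fjaw 140 [ 624.5 -236.1] [42.6 28.9] 84.5 med z 64.6
top box 430 [ 652.8 -236.1] [76.6 34. ] 88.5 med z 55.1
step_block [184. 182. 209. 209.] 0.82
top step_block 445 [699.3 328.9] [74.5 47.8] 12.8 med z 34.9
step_block [228. 217. 250. 240.] 0.81
top step_block 354 [597.3 215.8] [35.9 58.4] 14.1 med z 43.5
step_block [183. 237. 199. 259.] 0.78
top step_block 430 [555.4 339.7] [60.4 37.3] 1.6 med z 37.4
step_block [234. 169. 250. 198.] 0.64
top step_block 376 [717.7 206.5] [36.1 58.2] 85.0 med z 36.6
plain_block [229. 250. 259. 269.] 0.73
top plain_block 430 [529.4 199.6] [44.9 63.8] 15.9 med z 44.8
plain_block [409. 243. 415. 246.] 0.55
top plain_block 6 [ 553.3 -214.1] [7.  2.8] 85.1 med z 65.7
slot_block [238. 279. 267. 299.] 0.75
top slot_block 349 [448.4 175.9] [37.4 59.6] 10.4 med z 43.7
step_block [334. 199. 357. 220.] 0.71
side step_block 312 [735.1 237.7] [141.3  65.3] 57.3 med z 26.3
step_block [298. 206. 317. 216.] 0.54
side step_block 88 [587. 217.] [40.7 54.3] 44.8 med z 46.7
step_block [311. 183. 333. 203.] 0.53
side step_block 284 [692.9 336.5] [190.3  67.8] 69.9 med z 26.3
plain_block [277. 207. 296. 224.] 0.62
side plain_block 154 [518.7 200.1] [40.  57.3] 13.5 med z 47.1
plain_block [312. 386. 390. 433.] 0.32
side plain_block 1138 [ 402.5 -493.1] [169.2  48.2] 4.7 med z 23.0
slot_block [257. 218. 275. 229.] 0.63
side slot_block 171 [443.1 177.7] [89.8 52.6] 84.8 med z 46.1
```

Emit:
{"fn": "move_arm", "kwargs": {"commands": [[60, -0.42, -0.135, 0, 0], [60, -0.84, -0.27, 0, 0], [60, -0.84, -0.27, 0, 0]]}}

```text
time: 2.22
position: [0.2587, 0.4592, 0.2056]
tcp_rot: [[-0.949, 0.314, 0.0], [0.314, 0.949, 0.0], [-0.0, 0.0, -1.0]]
ft_force: [0.5, 0.7, -0.0]
opening: 0.0675
grasp_force: 0.0
```

Emit:
{"fn": "move_arm", "kwargs": {"commands": [[60, -0.42, -0.135, 0, 0], [60, -0.84, -0.27, 0, 0]]}}

```text
time: 2.48
position: [0.3426, 0.3985, 0.2055]
tcp_rot: [[-0.951, 0.309, 0.0], [0.309, 0.951, 0.0], [0.0, 0.0, -1.0]]
ft_force: [-0.2, 0.1, -0.5]
opening: 0.06
grasp_force: 0.0
```

Emit:
{"fn": "move_arm", "kwargs": {"commands": [[60, -0.42, -0.135, 0, 0], [60, -0.84, -0.27, 0, 0]]}}

```text
time: 2.72
position: [0.4288, 0.3362, 0.2056]
tcp_rot: [[-0.951, 0.31, 0.0], [0.31, 0.951, 0.0], [0.0, 0.0, -1.0]]
ft_force: [0.2, 1.0, 0.7]
opening: 0.06
grasp_force: 0.0
```

Emit:
{"fn": "move_arm", "kwargs": {"commands": [[60, -0.42, -0.135, 0, 0], [60, -0.84, -0.27, 0, 0]]}}

```text
time: 2.98
position: [0.5148, 0.2742, 0.2055]
tcp_rot: [[-0.951, 0.31, 0.0], [0.31, 0.951, 0.0], [-0.0, 0.0, -1.0]]
ft_force: [1.2, 0.1, 1.0]
opening: 0.06
grasp_force: 0.0
```

Emit:
{"fn": "move_arm", "kwargs": {"commands": [[60, -0.42, -0.135, 0, 0.05], [60, -0.84, -0.27, 0, 0.1], [60, -0.84, -0.27, 0.2, 0.15], [60, -0.84, -0.27, 0.2, 0.2], [60, -0.84, -0.27, 0.2, 0.25], [60, -0.84, -0.27, 0.2, 0.3], [60, -0.84, -0.27, 0.2, 0.319], [60, -0.84, -0.27, 0.2, 0.319], [60, -0.84, -0.27, 0.2, 0.319]]}}

```text
time: 4.1
position: [0.5994, 0.2128, 0.1814]
tcp_rot: [[-0.252, 0.968, -0.0], [0.968, 0.252, 0.0], [0.0, -0.0, -1.0]]
ft_force: [0.6, -0.4, 0.1]
opening: 0.06
grasp_force: 0.0
```

```bash
cat >> h.py <<'E'
def fish(depth,i):
    K=np.array(i["camera_matrix"]); R=np.array(i["orientation"]); e=np.array(i["eye"])
    v,u=np.mgrid[:480,:640]; x=(u-K[0,2])/K[0,0]; y=(v-K[1,2])/K[1,1]; r=np.hypot(x,y)+1e-9
    t=np.tan(np.minimum(r,1.5))/r
    P=np.stack([x*t*depth,y*t*depth,depth],-1); W=P@R.T+e; W[(depth==0)|(r>1.3)]=np.nan
    return W
def wrist(name):
    i=viewer.camera_info("wrist"); p,d=viewer.get_image("wrist"); cv2.imwrite(f"pics/{name}.png",p[...,::-1])
    return p,d,fish(d,i)
E
python3 - <<'E'
from h import *
p,d,W=wrist("w1"); z=W[...,2]; np.save("w1.npy",W)
# block local frame: project to rack frame about estimate
a=np.deg2rad(14.5); ex=np.array([np.cos(a),np.sin(a)]); ey=np.array([-ex[1],ex[0]])
q=W[...,:2]-np.array([.5973,.2158]); lx=q@ex; ly=q@ey
near=(abs(lx)<.045)&(abs(ly)<.05)
def show(n,m):
    P=W[m]; print(n,len(P),*rect(P[:,:2]),np.median(P[:,2]))
show("top",near&(z>.039)&(z<.055)&(abs(ly)<.0305)&(abs(lx)<.03))
show("step",near&(z>.024)&(z<.034)&(abs(ly)<.031)&(abs(lx)<.03))
m=near&(z>.040)&(z<.06)&(abs(ly)>.031); show("rails",m)
for s in (1,-1):
    mm=(abs(lx)<.1)&(z>.044)&(z<.056)&(s*ly>.027)&(s*ly<.05)
    P=W[mm]; v=np.polyfit(P[:,0],P[:,1],1); print("rail",s,len(P),np.degrees(np.arctan(v[0])), np.percentile(ly[mm],[3,50,97]))
E
```

```text
top 1799 [597.1 215.7] [59.1 60.9] 14.4 0.044968702509727676
step 918 [591.  230.7] [35.2 20.8] 14.8 0.028973251729539184
rails 1581 [597.9 213.6] [89.9 76.1] 14.6 0.04854006369240477
rail 1 1304 14.574035188952598 [0.02976836 0.03273532 0.03553621]
rail -1 1603 13.869092755678702 [-0.04016315 -0.03571209 -0.0274669 ]
```

View pics/w1.png

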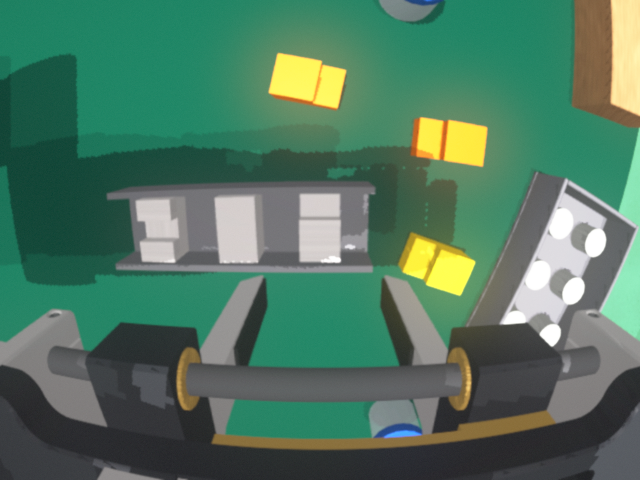

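The wrist view shows the step block at (320,228) with the low part at the top (world +y), lined up between the fingers and shifted only slightly. Going down.

Emit:
{"fn": "move_arm", "kwargs": {"commands": [[60, -0.022, -0.02, 0.4, 0], [60, -0.022, -0.02, 0.8, 0], [60, -0.022, -0.02, 1.0, 0], [60, -0.022, -0.02, 1.0, 0], [60, -0.022, -0.02, 1.0, 0]]}}

```text
time: 4.78
position: [0.5986, 0.2094, 0.0629]
tcp_rot: [[-0.25, 0.968, 0.002], [0.968, 0.25, 0.001], [0.0, 0.002, -1.0]]
ft_force: [0.5, 0.7, 0.2]
opening: 0.0597
grasp_force: 0.0
```

Emit:
{"fn": "move_arm", "kwargs": {"commands": [[60, 0, 0, 0.15, 0], [60, 0, 0, 0.3, 0], [60, 0, 0, 0.4, 0], [60, 0, 0, 0.41, 0], [60, 0, 0, 0.41, 0]]}}

```text
time: 5.4
position: [0.5981, 0.2092, 0.0125]
tcp_rot: [[-0.25, 0.968, 0.0], [0.968, 0.25, 0.0], [-0.0, 0.0, -1.0]]
ft_force: [-0.1, 0.5, -0.4]
opening: 0.0601
grasp_force: 0.0
```

Emit:
{"fn": "move_arm", "kwargs": {"commands": [[45, 0, 0, 0, 0], [30, 0, 0, 0, 0], [20, 0, 0, 0, 0], [20, 0, 0, 0, 0], [20, 0, 0, 0, 0], [20, 0, 0, 0, 0], [20, 0, 0, 0, 0]]}}

```text
time: 6.28
position: [0.598, 0.2091, 0.0125]
tcp_rot: [[-0.25, 0.968, 0.0], [0.968, 0.25, 0.0], [0.0, 0.0, -1.0]]
ft_force: [-2.1, -0.4, 5.3]
opening: 0.0355
grasp_force: 30.0
```

Emit:
{"fn": "move_arm", "kwargs": {"commands": [[20, 0, 0, -0.1, 0], [20, 0, 0, -0.35, 0], [20, 0, 0, -0.7, 0], [20, 0, 0, -0.917, 0], [20, 0, 0, -0.917, 0]]}}

```text
time: 6.9
position: [0.5987, 0.2094, 0.1244]
tcp_rot: [[-0.25, 0.968, 0.004], [0.968, 0.25, 0.001], [0.0, 0.004, -1.0]]
ft_force: [0.9, -0.8, -2.5]
opening: 0.0361
grasp_force: 30.0
```

Emit:
{"fn": "move_arm", "kwargs": {"commands": [[20, -0.3, -0.3, 0, 0], [20, -0.6, -0.58, 0, 0], [20, -0.72, -0.694, 0, 0]]}}

```text
time: 7.28
position: [0.5372, 0.1028, 0.1208]
tcp_rot: [[-0.249, 0.969, -0.002], [0.969, 0.249, -0.0], [0.0, -0.003, -1.0]]
ft_force: [0.1, 0.0, -1.8]
opening: 0.0356
grasp_force: 30.0
```

Emit:
{"fn": "move_arm", "kwargs": {"commands": [[20, -0.3, -0.3, 0, 0.04], [20, -0.6, -0.58, 0, 0.08], [20, -0.72, -0.694, 0, 0.104], [20, -0.72, -0.694, 0, 0.104]]}}

```text
time: 7.78
position: [0.4791, -0.0006, 0.1213]
tcp_rot: [[0.075, 0.997, -0.002], [0.997, -0.075, 0.0], [-0.0, -0.002, -1.0]]
ft_force: [0.3, 0.0, -2.2]
opening: 0.0358
grasp_force: 30.0
```

Emit:
{"fn": "move_arm", "kwargs": {"commands": [[20, 0, 0, 0.35, 0], [20, 0, 0, 0.65, 0], [20, 0, 0, 0.85, 0], [20, 0, 0, 0.92, 0], [20, 0, 0, 0.954, 0], [20, 0, 0, 0.954, 0], [20, 0, 0, 0.954, 0]]}}

```text
time: 8.65
position: [0.4803, 0.0002, 0.0085]
tcp_rot: [[0.074, 0.997, 0.001], [0.997, -0.074, -0.0], [-0.0, 0.001, -1.0]]
ft_force: [0.3, 0.1, -2.0]
opening: 0.0357
grasp_force: 30.0
```

Emit:
{"fn": "move_arm", "kwargs": {"commands": [[20, 0, 0, 0.006, 0], [20, 0, 0, 0.01, 0], [40, 0, 0, 0.01, 0], [60, 0, 0, 0.01, 0], [60, 0, 0, 0.01, 0], [60, 0, 0, 0.01, 0], [60, 0, 0, 0.01, 0]]}}

```text
time: 9.52
position: [0.4799, 0.0001, 0.0066]
tcp_rot: [[0.074, 0.997, -0.0], [0.997, -0.074, -0.0], [-0.0, -0.0, -1.0]]
ft_force: [-0.2, -0.8, 0.4]
opening: 0.0597
grasp_force: 0.0
```

Emit:
{"fn": "move_arm", "kwargs": {"commands": [[60, 0, 0, -0.1, 0], [60, 0, 0, -0.4, 0], [60, 0, 0, -0.8, 0], [80, 0, 0, -0.95, 0.06], [80, 0, 0, -0.95, 0.12], [80, 0, 0, -0.95, 0.18], [80, 0, 0, -0.95, 0.24], [80, 0, 0, -0.95, 0.3], [80, 0, 0, -0.95, 0.36], [80, 0, 0, -0.95, 0.42], [80, 0, 0, -0.95, 0.48], [80, 0, 0, -0.95, 0.5], [80, 0, 0, -0.95, 0.5], [80, 0, 0, -0.95, 0.5]]}}

```text
time: 11.28
position: [0.4799, 0.0001, 0.121]
tcp_rot: [[0.997, -0.072, 0.0], [-0.072, -0.997, -0.0], [0.0, 0.0, -1.0]]
ft_force: [-0.4, -0.3, -0.5]
opening: 0.0802
grasp_force: 0.0
```

```bash
python3 - <<'E'
from h import *
s=sense(); print(s["position"],s["tcp_rot"],s["joint_pos"])
p,d,W=wrist("w2"); z=W[...,2]
q=W[...,:2]-s["position"][:2]; R=s["tcp_rot"]; lx=q@R[:2,0]; ly=q@R[:2,1]   # tool frame
near=(abs(lx)<.035)&(abs(ly)<.045)
for n,m in (("full",near&(z>.034)&(z<.046)),("step",near&(z>.019)&(z<.029)),("all",near&(z>.015)&(z<.05))):
    print(n,m.sum(),rect(np.c_[lx[m],ly[m]]),np.median(z[m]))
pt,dt=viewer.get_image("top"); T=cloud("top",dt); m=(abs(T[...,0]-.48)<.06)&(abs(T[...,1])<.06)&(T[...,2]>.018)&(T[...,2]<.06); print("top",m.sum(),rect(T[m][:,:2]))
E
```

```text
[4.79908040e-01 1.49466921e-04 1.20990064e-01] [[ 9.97399457e-01 -7.20705380e-02  4.01154034e-04]
 [-7.20705206e-02 -9.97399537e-01 -5.78283028e-05]
 [ 4.04278565e-04  2.87665377e-05 -9.99999918e-01]] [-4.35516102e+00  1.35930530e+01  1.03752745e+02 -1.75476209e-03
  6.26310324e+01  8.97785658e+01]
full 2485 (array([1.4, 6.1]), array([37.9, 35.8]), 89.9) 0.039852062741680294
step 1417 (array([ 1.5, -5.2]), array([36.5, 60.2]), 0.1) 0.023872202045515045
all 4074 (array([ 1.6, -5.1]), array([60.4, 36.5]), 89.7) 0.03919103137179694
top 0 (array([0., 0.]), array([0., 0.]), 0.0)
```

View pics/w2.png

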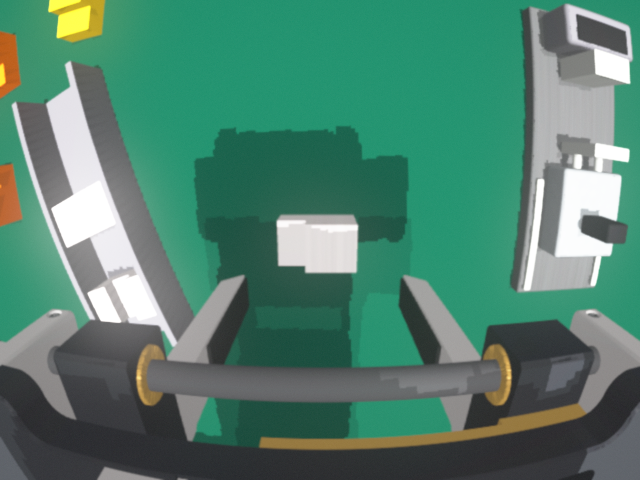

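The block stands upright at (318,244), step to the left and square to the fingers, with the caliper visible at right. I'll regrasp it by its ends and lift.

Emit:
{"fn": "move_arm", "kwargs": {"commands": [[80, 0, -0.042, 0.35, 0], [80, 0, -0.042, 0.7, 0], [80, 0, -0.042, 0.9, 0], [80, 0, -0.042, 0.97, 0], [80, 0, -0.042, 0.983, 0], [80, 0, -0.042, 0.983, 0], [65, 0, -0.042, 0.983, 0], [50, 0, -0.042, 0.983, 0], [45, 0, -0.042, 0.983, 0], [45, 0, -0.042, 0.983, 0], [45, 0, -0.042, 0.983, 0], [45, 0, -0.042, 0.983, 0]]}}

```text
time: 12.88
position: [0.4805, 0.0052, 0.003]
tcp_rot: [[0.997, -0.074, 0.001], [-0.074, -0.997, 0.0], [0.001, -0.0, -1.0]]
ft_force: [-1.5, -1.2, 5.6]
opening: 0.0595
grasp_force: 30.0
```

Emit:
{"fn": "move_arm", "kwargs": {"commands": [[45, 0, 0, -0.1, 0], [45, 0, 0, -0.4, 0], [45, 0, 0, -0.8, 0], [45, 0, 0, -1, 0], [45, 0, 0, -1, 0], [45, 0, 0, -1, 0]]}}

```text
time: 13.62
position: [0.4796, 0.0052, 0.1216]
tcp_rot: [[0.997, -0.074, -0.002], [-0.074, -0.997, 0.0], [-0.002, 0.0, -1.0]]
ft_force: [-0.3, -0.4, -2.9]
opening: 0.0601
grasp_force: 30.0
```

Emit:
{"fn": "move_arm", "kwargs": {"commands": [[45, 0.1, 0.45, 0, 0], [45, 0.2, 0.9, 0, 0], [45, 0.2, 0.9, 0, 0]]}}

```text
time: 14.0
position: [0.4957, -0.1069, 0.121]
tcp_rot: [[0.997, -0.078, -0.002], [-0.078, -0.997, 0.0], [-0.003, -0.0, -1.0]]
ft_force: [-0.4, 0.9, -1.5]
opening: 0.06
grasp_force: 30.0
```

```bash
python3 - <<'E'
from h import *
s=sense(); print(s["position"],s["tcp_rot"][:2,1],s["opening"],s["grasp_force"],s["ft_force"])
p,d,W=wrist("w3"); z=W[...,2]; np.save("w3.npy",W)
x,y=W[...,0],W[...,1]
reg=(x>.40)&(x<.70)&(y<-.165)&(y>-.32)
def show(n,m):
    m=m&reg; print(n,m.sum(),*rect(W[m][:,:2]),np.round(np.median(W[m],0),4))
show("base",(z>.008))
show("mjaw",(z>.059)&(z<.07)&(x<.57)&(x>.535))
show("fjaw",(z>.060)&(z<.07)&(x>.58))
show("carr",(z>.040)&(z<.05)&(x<.55))
show("post",(z>.077)&(z<.087)&(x<.55))
show("box",(z>.05)&(z<.0595)&(x>.63))
E
```

```text
[ 0.49565484 -0.10693444  0.12096881] [-0.07758158 -0.99698598] 0.059996770770131366 29.999351799488068 [-0.40408211  0.8944336  -1.50661739]
base 45079 [ 545.  -225.1] [115.6 259.5] 85.8 [ 0.5251 -0.2095  0.0449]
mjaw 788 [ 549.5 -233.2] [40.9 10.3] 86.0 [ 0.5496 -0.2311  0.0649]
fjaw 1565 [ 619.6 -238.2] [41.5 21.5] 86.6 [ 0.6189 -0.2367  0.0649]
carr 6368 [ 503.5 -229.7] [70.3 90. ] 85.8 [ 0.5043 -0.2198  0.0448]
post 745 [ 487.7 -228.5] [25.2 16.1] 86.9 [ 0.4885 -0.2269  0.0817]
box 4259 [ 648.6 -239.7] [78.  39.2] 87.1 [ 0.6486 -0.2351  0.0555]
```

View pics/w3.png

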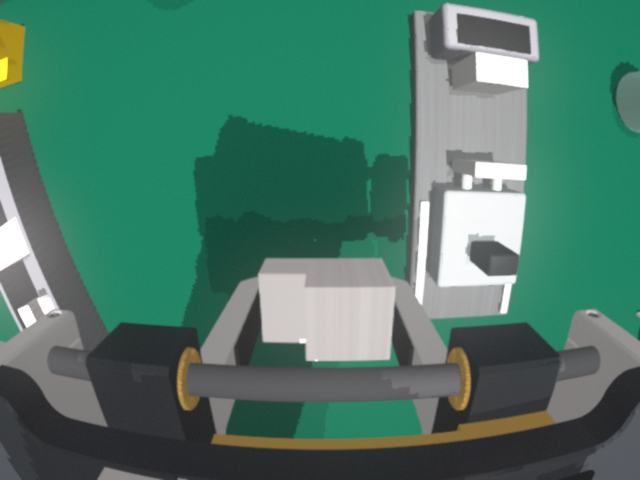

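Block is held by its ends at (325,305) and the caliper is at right. Moving above the gap and comparing the held block with the jaws in one wrist image.

Emit:
{"fn": "move_arm", "kwargs": {"commands": [[45, 0.3, 0.3, 0, 0], [45, 0.6, 0.65, 0, 0], [45, 0.796, 1.0, 0, 0], [45, 0.796, 1.0, 0.1, 0], [45, 0.796, 1.0, 0.15, 0], [45, 0.796, 1.0, 0.15, 0], [45, 0.796, 1.0, 0.15, 0]]}}

```text
time: 14.92
position: [0.5827, -0.2302, 0.1052]
tcp_rot: [[0.997, -0.073, 0.0], [-0.073, -0.997, -0.0], [0.0, 0.0, -1.0]]
ft_force: [0.2, 0.9, -1.1]
opening: 0.0599
grasp_force: 30.0
```

```bash
cat > m.py <<'E'
from h import *
import sys
def run(name):
    s=sense(); R=s["tcp_rot"]; print(s["position"],R[:2,0],s["opening"],s["ft_force"])
    p,d,W=wrist(name); z=W[...,2]; q=W[...,:2]-s["position"][:2]; lx=q@R[:2,0]; ly=q@R[:2,1]
    tz=s["position"][2]
    def show(n,m):
        if m.sum()<20: print(n,m.sum()); return
        P=np.c_[lx[m],ly[m]]; print(n,m.sum(),*rect(P),"x %s y %s"%(np.round(1e3*np.percentile(P[:,0],[1,99]),1),np.round(1e3*np.percentile(P[:,1],[1,99]),1)),"z",round(1e3*np.median(z[m]),1))
    reg=(abs(ly)<.06)
    show("blktop",reg&(abs(lx)<.03)&(abs(z-tz-.037)<.006)&(abs(ly)<.028))
    show("blkstep",reg&(abs(lx)<.03)&(abs(z-tz-.021)<.006)&(abs(ly)<.029))
    show("fjaw",reg&(lx>.01)&(lx<.08)&(z>.0605)&(z<.069))
    show("mjaw",reg&(lx>-.06)&(lx<.0)&(z>.0605)&(z<.069)&(abs(ly)<.03))
    show("carr",reg&(lx<-.02)&(lx>-.14)&(z>.041)&(z<.049)&(abs(ly)<.045))
    show("post",reg&(lx<-.05)&(lx>-.14)&(z>.077)&(z<.087)&(abs(ly)<.03))
    show("box",reg&(lx>.04)&(lx<.13)&(z>.05)&(z<.0595))
    return p,W,lx,ly,z
E
python3 - <<'E'
from m import *
run("w4")
pt,dt=viewer.get_image("side"); cv2.imwrite("pics/s4.png",pt[...,::-1])
E
```

```text
[ 0.58273682 -0.23017609  0.10516649] [ 0.99734758 -0.07278453] 0.05994491628100811 [ 0.203749    0.87156641 -1.12845223]
blktop 6412 [ 1.1 10.3] [37.7 35.4] 0.1 x [-16.7  19.4] y [-7.  27.7] z 142.0
blkstep 3913 [1.5 0. ] [58.2 36.7] 89.5 x [-16.   19.5] y [-28.9  27.2] z 125.9
fjaw 2218 [37.2  5.4] [40.2 19.9] 89.8 x [27.4 47.1] y [-14.3  25.2] z 64.9
mjaw 0
carr 1075 [-94.4   5.1] [60.4 69.5] 0.5 x [-123.5  -64.6] y [-28.9  38.9] z 44.8
post 372 [-96.6   5.4] [11.2 23.9] 0.7 x [-102.   -91.3] y [-5.8 17.2] z 81.8
box 7087 [66.6  5.5] [39.7 78.3] 0.0 x [47.  86.1] y [-32.2  43. ] z 55.5
```

View pics/w4.png

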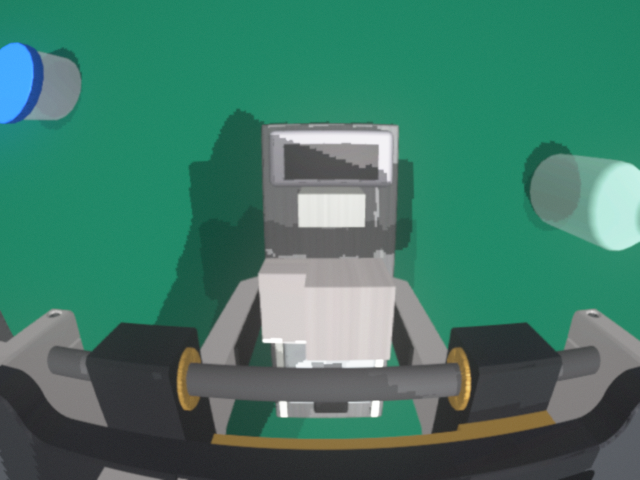

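The wrist view shows the block above the gap, about 5 mm off in tool y and 1.4 mm in x relative to the jaws (fixed jaw at (332,207)). I'll correct that and lower.

Emit:
{"fn": "move_arm", "kwargs": {"commands": [[45, -0.011, 0.0425, 0, 0], [45, -0.011, 0.0425, 0.15, 0], [45, -0.011, 0.0425, 0.35, 0], [45, -0.011, 0.0425, 0.5, 0], [45, -0.011, 0.0425, 0.6, 0], [45, -0.011, 0.0425, 0.67, 0], [45, -0.011, 0.0425, 0.7, 0], [45, -0.011, 0.0425, 0.7, 0], [45, -0.011, 0.0425, 0.7, 0]]}}

```text
time: 16.15
position: [0.5812, -0.2361, 0.0212]
tcp_rot: [[0.997, -0.074, 0.001], [-0.074, -0.997, -0.0], [0.001, 0.0, -1.0]]
ft_force: [0.5, -0.2, -2.4]
opening: 0.0598
grasp_force: 30.0
```

```bash
python3 - <<'E'
from m import *
run("w5")
E
```

```text
[ 0.58120837 -0.23614529  0.0212285 ] [ 0.99727161 -0.07381451] 0.05975557494989883 [ 0.47060096 -0.15825235 -2.4185719 ]
blktop 6473 [6.1 3.7] [47.6 48.6] 0.0 x [-16.7  28. ] y [-7.1 27.6] z 58.0
blkstep 4401 [-4.2 -0. ] [47.9 57.9] 0.1 x [-27.6  19.4] y [-28.8  26.7] z 42.1
fjaw 5933 [29.3  0.7] [38.6 83.9] 0.0 x [10.2 48.4] y [-38.2  39.7] z 64.9
mjaw 227 [-28.  -12.1] [24.  60.9] 37.3 x [-37.8  -0.2] y [-29.4  18.6] z 64.8
carr 4971 [-54.   -0.2] [70.3 56.2] 90.0 x [-80.9 -26.5] y [-34.   33.4] z 44.9
post 0
box 17044 [67.5 -0.6] [78.2 39.5] 90.0 x [48.1 86.8] y [-37.9  36.6] z 55.6
```

Emit:
{"fn": "move_arm", "kwargs": {"commands": [[45, 0, 0, 0.012, 0], [45, 0, 0, 0.02, 0], [45, 0, 0, 0.024, 0], [45, 0, 0, 0.024, 0], [45, 0, 0, 0.024, 0]]}}

```text
time: 16.82
position: [0.581, -0.236, 0.018]
tcp_rot: [[0.997, -0.074, 0.0], [-0.074, -0.997, -0.0], [0.0, 0.0, -1.0]]
ft_force: [-1.7, 1.1, 4.7]
opening: 0.0599
grasp_force: 30.0
```

Emit:
{"fn": "move_arm", "kwargs": {"commands": [[62, 0, 0, 0, 0], [74, 0, 0, 0, 0], [76, 0, 0, 0, 0], [76, 0, 0, 0, 0], [76, 0, 0, -0.1, 0], [76, 0, 0, -0.4, 0], [76, 0, 0, -0.7, 0], [76, 0, 0, -1.0, 0], [76, 0, 0, -1.0, 0], [76, -0.1, 0, -1.0, 0], [76, -0.1, 0, -1.0, 0]]}}

```text
time: 18.2
position: [0.5677, -0.2349, 0.1369]
tcp_rot: [[0.997, -0.074, -0.002], [-0.074, -0.997, 0.001], [-0.002, -0.001, -1.0]]
ft_force: [1.2, -0.4, -0.3]
opening: 0.0759
grasp_force: 0.0
```

```bash
python3 - <<'E'
from m import *
p,W,lx,ly,z=run("w6")
R=sense()["tcp_rot"]
m=(lx>-.01)&(lx<.035)&(abs(ly)<.04)&(z>.033)&(z<.058)
P=np.c_[lx[m],ly[m]]; print("block all",rect(P))
for r in range(200,420,10): print(r,' '.join('%3.0f'%(1000*z[r,c]) for c in range(262,400,6)))
E
```

```text
[ 0.56773379 -0.23491937  0.1368581 ] [ 0.99724587 -0.07414226] 0.07588903937816388 [ 1.20639404 -0.43760418 -0.31947998]
blktop 0
blkstep 0
fjaw 1750 [51.7 -0.4] [40.1 19.9] 89.9 x [41.9 61.6] y [-19.9  18.8] z 64.9
mjaw 889 [-18.3   0.1] [11.5 40.1] 0.1 x [-23.9 -12.8] y [-19.8  20. ] z 64.8
carr 5547 [-72.8  -0. ] [70.5 75.7] 89.7 x [-107.8  -35.5] y [-34.   34.2] z 44.8
post 515 [-78.1   0. ] [23.4 12.9] 90.0 x [-84.2 -72. ] y [-11.6  11.7] z 81.6
box 5508 [81.2 -0.5] [78.6 39.5] 89.7 x [ 65.2 100.4] y [-38.1  37.1] z 55.4
block all (array([14.5,  0.9]), array([37.4, 60.4]), 0.2)
200  15  16  14  13  27  27  26  27  27  25  27  27  27  26  27  27  27  16  15  16  15   1  -0
210   1  15  16  15  40  39  39  38  38  55  54  54  55  55  55  56  56  54  14  16   0   1  -1
220  -1  15  14  16  38  38  39  39  39  55  55  54  55  55  53  55  55  55  16  14  -1   0   0
230  -0  15  16  15  39  39  38  39  39  54  55  54  55  54  56  55  55  55  15  15   0   1   0
240  -0  14  15  15  39  38  40  39  39  53  56  55  54  55  54  56  55  54  14  16   0   0   1
250  -0  15  14  16  15  14  
[... 902 characters left out ...]
  46  15  20  13  -1   0  -1
350   1   0  15  19  46  45  45  45  75  75  76  75  75  45  44  45  45  16  19   0   0   1   1
360  -0  -1  15  19  44  45  45  46  81  82  83  82  82  45  45  44  45  15  19  -1  -0   1  -1
370 248 248 248 248 249 249 248 248 248 247 248 248 247 248 248 248 249 249 248 248 249 248 249
380 250 250 251 251 250 252 251 251 250 250 251 250 250 251 250 251 251 252 250 252 251 252 250
390 252 251 252 252 252 251 252 252 252 252 252 252 252 252 252 251 253 251 252 252 252 252 252
400 252 250 251 251 252 253 253 252 251 251 252 252 252 251 251 251 252 252 252 251 251 251  -0
410  -1  -0  -1   0  -0  -1  -1  -0  -1  -1  -0  -1  -0  -0  -0  -1 nan   0  -1  -0   1   1   0
```

View pics/w6.png

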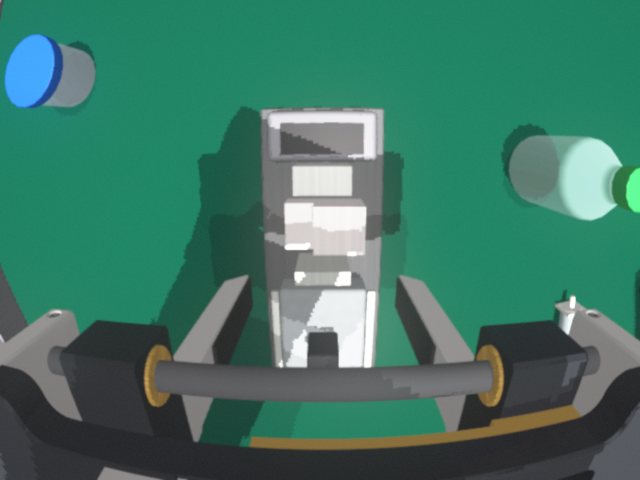

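Block released and standing at (325,228), square (0.2°) and central between the jaws (14.5 vs 14.6 mm). Moving behind the post with fingers closed.

Emit:
{"fn": "move_arm", "kwargs": {"commands": [[40, -0.3, -0.002, -0.1, 0], [0, -0.7, -0.002, -0.1, 0], [0, -0.9, -0.002, 0, 0], [0, -0.9, -0.002, 0, 0], [0, -0.9, -0.002, 0, 0], [0, -0.9, -0.002, 0.3, 0], [0, -0.9, -0.002, 0.55, 0], [0, -0.9, -0.002, 0.69, 0], [0, -0.9, -0.002, 0.69, 0], [0, -0.9, -0.002, 0.69, 0]]}}

```text
time: 19.5
position: [0.462, -0.2273, 0.056]
tcp_rot: [[0.997, -0.074, 0.001], [-0.074, -0.997, -0.001], [0.001, 0.001, -1.0]]
ft_force: [0.5, 0.0, -0.2]
opening: 0.0005
grasp_force: 0.0
```

```bash
python3 - <<'E'
from m import *
p,W,lx,ly,z=run("w7")
for r in range(260,372,8): print(r,' '.join('%3.0f'%(1000*z[r,c]) for c in range(262,400,6)))
m=(z>.076)&(z<.088)&(lx>0)&(lx<.05)&(abs(ly)<.02); print("post",m.sum(),rect(np.c_[lx[m],ly[m]]))
E
```

```text
[ 0.4619798  -0.22725268  0.05597781] [ 0.99727414 -0.07377334] 0.0005207690125216533 [ 0.50179756  0.03224963 -0.1984738 ]
blktop 775 [ 8.5 -0.5] [20.5 20. ] 38.2 x [-2.2 11.2] y [-11.4  13. ] z 93.8
blkstep 1842 [19.2  0.5] [25.  22.1] 88.9 x [ 8.8 29.9] y [-11.7  12.1] z 81.5
fjaw 434 [21.9  0.3] [24.4 24.1] 89.1 x [10.  33.8] y [-11.5  12.2] z 65.6
mjaw 0
carr 0
post 0
box 4375 [106.2   5.8] [47.7 50.7] 0.0 x [102.2 129.7] y [-7.1 30.4] z 54.9
260  45  44  47  45  45  46  82  81  81  82  82  82  82  81  83  46 nan  45  45  46  44  19  20
268  44  46  45  45  45  45  82  82  83  83  82  82  82  82  81  44  44  45  45  45  44  20  15
276  45  44  45  45  44  45  82  82  82  82  81  83  83  81  81  45  44  45  45  45  45  20  15
284  45  44  45  45  45  45  68  68  67  68  64  68  67  68  69  46  45  46  45  45  45  19  15
292  15  15  15  14  15  16  79  78  78  78  75  78  78  79  79  16  14  15  16  15  14  19  14
300  19  15  16  15  15  14  87  87  88  87  82  87  87  87  87  88  15  16  15  15  15  20  14
308  19  14  14  16  15  15  96  94  94  95  92  95  94  96  94  95  15  14  15  14  16  18  14
316  19  14  14  15  14 102 103 102 103 103 100 103 102 103 102 102  15  15  14  15  18  20  15
324  20  16  16  15  15 109 109 109 108 109 106 109 108 109 110 108  14  15  15  14  19  19  14
332 nan 160 159 159 160 159 160 160 160 116 114 116 158 160 158 159 159 159 159 159 160 161 160
340 163 163 162 163 164 163 162 163 164 122 120 119 163 163 162 163 163 163 162 163 162 164 164
348 166 166 167 166 167 165 166 165 166 127 125 124 165 165 166 167 167 166 167 166 167 167 167
356 169 170 170 170 169 168 169 170 170 166 127 166 170 171 170 169 170 170 169 170 170 170 170
364 173 172 173 172 173 173 172 173 172 169 126 169 172 172 172 172 173 173 172 173 173 173 173
post 2569 (array([21.1,  0.5]), array([25., 26.]), 88.8)
```

Emit:
{"fn": "move_arm", "kwargs": {"commands": [[0, 0.03, 0, 0, 0], [0, 0.06, 0, 0, 0], [0, 0.08, 0, 0, 0], [0, 0.1, 0, 0, 0], [0, 0.115, 0, 0, 0], [0, 0.13, 0, 0, 0], [0, 0.14, 0, 0, 0], [0, 0.15, 0, 0, 0]]}}

```text
time: 20.55
position: [0.4786, -0.2282, 0.0551]
tcp_rot: [[0.997, -0.074, -0.002], [-0.074, -0.997, 0.0], [-0.002, -0.0, -1.0]]
ft_force: [-8.2, 0.3, 6.2]
opening: 0.0003
grasp_force: 4.1
```

```bash
cat > g.py <<'E'
from h import *
def gauge(name):
    s=sense(); R=s["tcp_rot"]; print(s["time"],s["position"],"fx",s["ft_force"]@R[:,0])
    p,d,W=wrist(name); z=W[...,2]; q=W[...,:2]-s["position"][:2]; lx=q@R[:2,0]; ly=q@R[:2,1]
    def e(n,m):
        if m.sum()<15: print(n,m.sum()); return
        P=np.c_[lx[m],ly[m]]; print(n,m.sum(),rect(P),np.round(1e3*np.percentile(P[:,0],[1,99]),1))
    e("post",(z>.0785)&(z<.0855)&(lx>.009)&(lx<.04)&(abs(ly)<.014))
    e("carr",(z>.041)&(z<.049)&(lx>.0)&(lx<.09)&(abs(ly)<.04)&(abs(ly)>.022))
    e("mjaw",(z>.061)&(z<.069)&(lx>.06)&(lx<.103)&(abs(ly)<.024))
    e("fjaw",(z>.061)&(z<.069)&(lx>.107)&(lx<.19)&(abs(ly)<.024))
    e("blk",(z>.050)&(z<.058)&(lx>.075)&(lx<.155)&(abs(ly)<.034))
    e("blkstep",(z>.035)&(z<.042)&(lx>.075)&(lx<.155)&(ly<-.008)&(ly>-.035))
E
python3 -c "
from g import *
gauge('w8')"
```

```text
20.55 [ 0.47859303 -0.22821287  0.05508657] fx -8.25043573860157
post 2146 (array([18.1,  0.6]), array([18. , 25.3]), 0.0) [ 9.3 26.8]
carr 5436 (array([42.7,  0.1]), array([70.3, 85.7]), 89.7) [ 0.8 63.1]
mjaw 1961 (array([80.5, -0.2]), array([40.4, 10.2]), 90.0) [75.5 85.5]
fjaw 2728 (array([138.5,  -0.3]), array([40.4, 16.3]), 89.9) [130.8 146. ]
blk 6112 (array([108.7,   5.7]), array([51.2, 46.5]), 89.3) [ 86.3 131.4]
blkstep 2788 (array([120.8, -19.6]), array([24.6, 69.6]), 85.0) [ 86.9 154.2]
```

Contact made at about 8 N drag; jaw gap 44.8 mm, so roughly 14.8 mm of carriage travel remains.

Emit:
{"fn": "move_arm", "kwargs": {"commands": [[0, 0.01, 0, 0, 0], [0, 0.02, 0, 0, 0], [0, 0.03, 0, 0, 0], [0, 0.04, 0, 0, 0], [0, 0.05, 0, 0, 0], [0, 0.06, 0, 0, 0], [0, 0.065, 0, 0, 0], [0, 0.065, 0, 0, 0], [0, 0.065, 0, 0, 0]]}}

```text
time: 21.72
position: [0.4863, -0.2288, 0.0551]
tcp_rot: [[0.997, -0.074, -0.002], [-0.074, -0.997, 0.0], [-0.002, -0.0, -1.0]]
ft_force: [-7.9, 1.1, 6.5]
opening: 0.0005
grasp_force: 4.1
```

```bash
python3 -c "
from g import *
gauge('w9')"
```

```text
21.725 [ 0.48632335 -0.22876198  0.05507938] fx -7.945829650835529
post 2138 (array([18. ,  0.5]), array([25.2, 18.1]), 89.1) [ 9.5 26.7]
carr 5420 (array([44.7,  0. ]), array([70.3, 89.4]), 90.0) [ 0.8 63.1]
mjaw 1977 (array([80.4, -0.2]), array([40.4, 10.2]), 90.0) [75.4 85.5]
fjaw 3643 (array([133.3,  -0.3]), array([40.4, 20.9]), 89.7) [123.2 143.2]
blk 7054 (array([118.4,  -0. ]), array([66.1, 67.9]), 0.0) [ 86.4 150.4]
blkstep 2790 (array([117. , -19.7]), array([24.4, 62.3]), 84.3) [ 86.5 146.5]
```

Emit:
{"fn": "move_arm", "kwargs": {"commands": [[0, 0.01, 0, 0, 0], [0, 0.02, 0, 0, 0], [0, 0.03, 0, 0, 0], [0, 0.04, 0, 0, 0], [0, 0.05, 0, 0, 0], [0, 0.055, 0, 0, 0], [0, 0.055, 0, 0, 0], [0, 0.055, 0, 0, 0]]}}

```text
time: 22.78
position: [0.4927, -0.2292, 0.0551]
tcp_rot: [[0.997, -0.074, -0.002], [-0.074, -0.997, 0.001], [-0.003, -0.0, -1.0]]
ft_force: [-10.7, 0.8, 6.7]
opening: 0.0003
grasp_force: 5.2
```

```bash
python3 -c "
from g import *
gauge('w10')"
```

```text
22.775 [ 0.49268264 -0.2292059   0.05509525] fx -10.73566693211295
post 2136 (array([18. ,  0.6]), array([25.3, 18. ]), 89.9) [ 9.3 26.7]
carr 5427 (array([40.5,  0.1]), array([70.3, 81.1]), 89.8) [ 0.8 63.3]
mjaw 1922 (array([76. , -0.2]), array([ 9.7, 40. ]), 0.0) [71.2 80.8]
fjaw 3720 (array([126.9,  -0.2]), array([40.4, 21.1]), 89.4) [116.8 136.9]
blk 8607 (array([116.4,  -0.2]), array([70.2, 67.9]), 0.4) [ 81.7 149.7]
blkstep 2781 (array([111.2, -19.7]), array([24.2, 60.9]), 83.8) [ 81.7 140.1]
```

Emit:
{"fn": "move_arm", "kwargs": {"commands": [[0, 0.006, 0, 0, 0], [0, 0.012, 0, 0, 0], [0, 0.012, 0, 0, 0], [0, 0.012, 0, 0, 0]]}}

```text
time: 23.32
position: [0.494, -0.2293, 0.0551]
tcp_rot: [[0.997, -0.074, -0.003], [-0.074, -0.997, 0.001], [-0.003, -0.0, -1.0]]
ft_force: [-10.9, 0.5, 7.4]
opening: 0.0005
grasp_force: 5.5
```

```bash
python3 -c "
from g import *
gauge('w11')"
```

```text
23.325 [ 0.49401336 -0.22929209  0.05509002] fx -10.910697651752786
post 2130 (array([18. ,  0.5]), array([25.2, 18.1]), 89.6) [ 9.4 26.8]
carr 5421 (array([41.1,  0.1]), array([70.4, 82.1]), 90.0) [ 0.7 63. ]
mjaw 1933 (array([74.8, -0.3]), array([40. , 10.1]), 89.4) [69.8 79.5]
fjaw 3696 (array([ 1.257e+02, -1.000e-01]), array([40.4, 20.9]), 89.8) [115.6 135.5]
blk 8965 (array([ 1.156e+02, -1.000e-01]), array([71.5, 68. ]), 0.2) [ 80.5 149.7]
blkstep 2818 (array([110. , -19.7]), array([24.2, 61.3]), 84.3) [ 80.1 138.7]
```

Jaw is back about 5.7 mm. Backing off, rising, and checking.

Emit:
{"fn": "move_arm", "kwargs": {"commands": [[0, -0.04, 0, 0, 0], [0, -0.1, 0, 0, 0], [0, -0.15, 0, 0, 0], [0, -0.15, 0, -0.3, 0], [0, -0.15, 0, -0.7, 0], [0, 0, 0, -0.9, 0], [0, 0.25, 0, -0.9, 0], [0, 0.5, 0, -0.9, 0], [0, 0.5, 0, -0.9, 0], [0, 0.5, 0, -0.9, 0]]}}

```text
time: 24.62
position: [0.5541, -0.2338, 0.1627]
tcp_rot: [[0.997, -0.074, -0.001], [-0.074, -0.997, 0.0], [-0.001, -0.0, -1.0]]
ft_force: [0.6, -0.3, 0.0]
opening: 0.0007
grasp_force: 0.0
```

```bash
python3 - <<'E'
from h import *
s=sense(); R=s["tcp_rot"]; print(s["position"],s["ft_force"])
p,d,W=wrist("w12"); z=W[...,2]; q=W[...,:2]-s["position"][:2]; lx=q@R[:2,0]; ly=q@R[:2,1]
def e(n,m): P=np.c_[lx[m],ly[m]]; print(n,m.sum(),rect(P),np.round(1e3*np.percentile(P[:,0],[1,99]),1)) if m.sum()>15 else print(n,m.sum())
e("carr",(z>.041)&(z<.049)&(lx>-.12)&(lx<.013)&(abs(ly)<.04))
e("mjaw",(z>.061)&(z<.069)&(lx<.035)&(lx>-.03)&(abs(ly)<.024))
e("fjaw",(z>.061)&(z<.069)&(lx>.04)&(lx<.1)&(abs(ly)<.024))
e("blk",(z>.050)&(z<.058)&(lx>.0)&(lx<.065)&(abs(ly)<.034))
e("blkstep",(z>.035)&(z<.042)&(lx>.022)&(lx<.062)&(ly<-.008)&(ly>-.035))
E
```

```text
[ 0.55413899 -0.2337636   0.16269737] [ 0.5845295  -0.34869849  0.04735143]
carr 4512 (array([-33.1,   0.3]), array([74.7, 70.4]), 0.3) [-67.4   2.7]
mjaw 714 (array([14.3,  0.1]), array([40.6, 11.1]), 89.8) [ 9.1 19.7]
fjaw 1407 (array([65.4, -0.3]), array([40.3, 19.6]), 89.8) [55.7 74.5]
blk 2245 (array([37.3,  5.6]), array([51.4, 36.4]), 89.6) [19.4 55.1]
blkstep 977 (array([ 38.8, -18.9]), array([33.3, 20.8]), 0.4) [22.3 54.8]
```

View pics/w12.png

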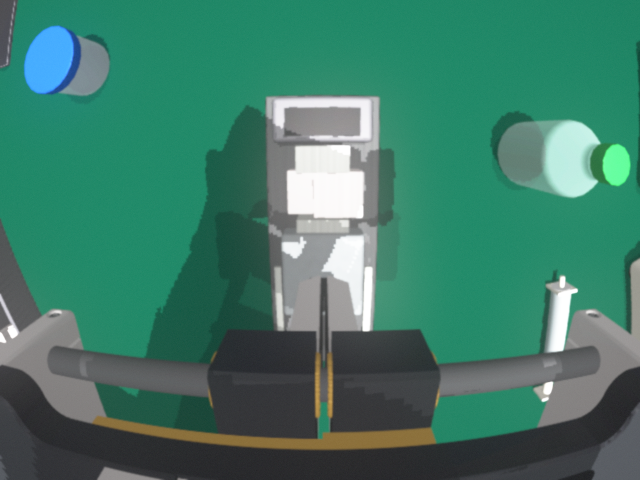

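The block is clamped at (325,194) between both jaws, square, with the jaw-to-carriage gap about 5–6 mm of 12, and the robot is clear. Handing in.

```bash
python3 -c "
from station import job
print(job.close_job())"
```

```text
the job is handed in; nothing more can be done
None
```

The step block is clamped square and central in the caliper, with the spring-loaded jaw pushed back about 5.7 mm of its 12 mm travel; the job is handed in at about 25 s, its verdict not shown, with the robot touching nothing.

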